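# Close the kit drawer, then press the yellow label holder home behind the lip

### The job

Push the open kit drawer fully home until it clicks into its detent. Then take the yellow label holder (not the green one), slide its tongue straight in under the metal lip on top of the drawer unit until the sprung orange bar behind the lip is pressed fully back, and finish like that: still holding the holder upright in the gripper and pressing it home, because the bar pushes it out again when you let go. Leave the other things on the bench where they are.

Things in the scene. Friction and masses are not known exactly. Their poses are not given: they have to be found in the camera images.
- kit: Grey drawer unit with one blue-fronted drawer, fixed to the bench, turned by up to 0.25 rad. Origin: centre of its underside; x from its front to its back, z up. 170 mm deep (x from -85 to 85 mm), 200 mm wide (y), 85 mm high; its flat top at z = 85 mm begins at x = -70 mm. With the lip it is 104 mm high.
- lip_mouth (a point): Middle of the front edge of the aluminium lip on top of the unit, on the top surface: x = -22, y = 0, z = 85 mm in the unit's frame; axes as the unit's. The lip is 80 mm wide, open to the front: a flat roof from x = -10 to 42 mm, 9 mm free under it, 54 mm free width between cheeks; in front of it a mouth that rises to 15 mm and spreads to 70 mm at x = -22 mm.
- kit_drawer0 (a joint): How far the drawer is open, m; 0 = fully home; it slides along the unit's x. Starts 45 to 85 mm open. About 1 N to slide, 3 to 5 N over the detent in the last 14 mm; from 6 mm on the detent draws it in and holds it.
- kit_drawer0_handle (a point): Middle of the drawer's level steel bar handle: 11 mm thick, 111 mm long along the unit's y, 47 mm above the bench, its centre 35 mm in front of the drawer front (at x = -120 mm in the unit's frame when home). Moves with the drawer.
- bar (a joint): How far the orange bar under the lip is pressed back, m; 0 = out, 0.008 = fully back on its stop. Sprung: 2.5 N to start moving it, 6.5 N at 8 mm, then rigid. Its face lies at x = 6 mm in the unit's frame when out, at x = 14 mm when fully back. An orange pin on it shows in a 17 mm black slot in the roof: at the slot's front end when out, at its rear end when fully back.
- yellow_holder_grip (a point): Grip point of the loose yellow label holder (about 70 g): inside its upright plate, midway across, 50 mm above its underside; grip the plate here across its 8 mm from above. x points along the tongue to its tip, z up. At the start it stands on the bench, tongue away from the robot, turned by up to 0.4 rad. With the bar fully back this point is at x = -40 mm in the unit's frame.
- yellow_holder_tip (a point): Middle of the end of the yellow holder's tongue, on its underside: 54 mm along x and 50 mm below the grip point; same axes.
- yellow_holder: The same holder; origin under the middle of the plate. Plate 8 mm thick (x), 70 mm wide (y), 75 mm high, a white card on its front (-x); flat base 5 mm thick, 44 mm wide, reaching 22 mm forward (-x) and, as the tongue, 54 mm back (+x) from the plate's middle.
- green_holder: Green label holder of the same shape; origin under the middle of its plate. Leave it alone; it and the yellow one swap places between starts, at least 110 mm apart. Behind both, and right of the drawer unit, stands a fixed blue test frame full of electronics, from world x = 0.62 m on and y = -0.05 m to the right, up to 270 mm high: keep clear of it.
- bottle: White solvent bottle with a red cap, 61 mm across, 164 mm high, standing; origin at its underside. Leave alone.
- flux: Orange bottle with a black cap, 30 mm across, 58 mm high, standing; origin at its underside. Leave alone.
- spool: Reel of solder wire with blue flanges, 52 mm across, 36 mm high; origin at its underside. Leave alone.
- tape: Roll of yellow tape, 64 mm across, 19 mm high, lying flat; origin at its underside. Leave alone.
- labels: Roll of white labels, 50 mm across, 30 mm high; origin at its underside. Leave alone.
Mind the look-alikes: they are no part of the job. Leave any purple look-alike of the yellow_holder alone.

How it is judged:
On the way, in this order (a step that is already met when the one before it is completed fails the run):
1. the drawer is home in its detent (less than 3 mm open) (value of joint kit_drawer0 below 0.003 m), for 0.3 s.
2. the yellow holder's tongue is under the lip (x of yellow_holder_tip in the frame of kit above -0.01 m and y of yellow_holder_tip in the frame of kit between -0.01 and 0.01 m and z of yellow_holder_tip in the frame of kit between 0.08 and 0.092 m), for 0.05 s.
At the end, for the whole second after the job is handed in: Drawer under 4 mm open; the yellow holder upright (0.15 rad), in line with the unit (0.2 rad), at rest, its tongue under the lip (tip within 10 mm of the middle) pressing the orange bar back at least 6 of its 8 mm, the fingers still on it with over 2 N (value of joint kit_drawer0 below 0.004 m and value of joint bar above 0.006 m and contact force between the fingers and yellow_holder above 2 N and x of yellow_holder_tip in the frame of kit above 0.009 m and y of yellow_holder_tip in the frame of kit between -0.01 and 0.01 m and z of yellow_holder_tip in the frame of kit between 0.08 and 0.092 m and angle between yellow_holder's own z axis and vertical below 0.15 rad and angle between the x axis of yellow_holder and the x axis of kit, either way round below 0.2 rad and linear speed of yellow_holder below 0.02 m/s); the arm keeps its last pose, push and grip.
It fails at once if a bystander is shifted or knocked over (moved more than 30 mm) (distance of any of green_holder, bottle, flux, spool, tape, labels from where it was at the start of the episode above 0.03 m).
It also fails if it takes over 58 s, if anything falls off the work surface, if the arm or the gripper's body presses on something with over 40 N, if the wrist force passes 120 N, or if a joint passes its speed limit or range.

### The arm

A 6-joint arm with a two-finger parallel gripper is mounted at the origin on the work surface; the furniture and walls round the work are solid. World frame = base frame: x ahead of the robot, y to its left, z up, the work surface at z = 0. Lengths are in m, angles in rad, forces in N, time in s.
With the tool pointing down it reaches from about 0.35 to 0.95 m from the base axis. Payload 17.4 kg.
Tool frame: the origin (TCP) lies midway between the tips of the shut fingers; the grasp point (between the pads) lies 19 mm behind it; y points along the fingers, z is the direction in which the jaws open and shut, and the axes are right-handed (so a half turn about y gives the same grasp; the last joint's range is limited). The gripper opens to 93 mm and grips with 3 to 60 N. Pads are 15 mm wide; open, the fingers measure 128 mm over their backs; the gripper's body (75 mm by 188 mm) begins 65 mm behind the grasp point.
Start: joints at [-1.14, 0.116, 1.442, -0, 1.584, -0.038], TCP at [0.305, -0.602, 0.219] pointing down, gripper open.
Joint ranges: [-2.83, 2.83], [-0.83, 2.19], [0.07, 2.5], [-1.14, 4.28], [0.01, 3], [-2.97, 2.97]. Speed limits (rad/s): [1.89, 1.89, 2.22, 3.14, 3.14, 3.14].

### API

Orientations are given as a rotation vector (axis times angle).
In Python, from station import robot, kin, viewer, status gives the robot as it stands. The module is installed in compiled form; this text tells all that it offers. Calls block until the motion is done:
- robot.reach(position, orientation): joint-space move of the TCP to a pose.
- robot.move_straight(position, speed=0.15, ori=None, f_stop=None): straight line of the TCP; ori=None keeps the orientation; speed is the mean speed in m/s. With f_stop (N) it stops when the force on the tool has changed by that much, and returns True; else False.
- robot.goto_joints(angles): joint-space move.
- robot.let_go() and robot.grab(): open the fingers fully, or close them until they stop; the grip force is fixed at half the most.
- robot.dwell(seconds).
- kin.solve_ik(position, orientation): joint angles nearest the present ones, or None.
- viewer.capture(name): name is "side" or "top" or "wrist"; returns the picture (480x640x3 uint8, red, green, blue); there is no depth.
- viewer.camera_params(name): a dict with "mtx" (3x3 intrinsics, pixels), "origin" and "orientation" of the camera in the world; the wrist camera has in their place "T_tool_cam" (4x4, takes a point from camera to tool coordinates, whose origin is the TCP and whose axes are the tool frame's). Camera axes: x right, y down, z forward; pixel columns grow to the right and rows downward; lengths in m; the calibration is good to about 2 mm. A picture is of the moment at which its call begins: read the wrist's pose just before it. camera_params takes no time and is no camera call.
A pose or a line that the arm cannot do raises robot.PlanningError and nothing moves.
- robot.hand_in(): hands the job in, once; it reports no verdict.
Readings, each from a call of its own:
- status.read_time(): time.
- status.read_joint_positions(): joint angles.
- status.read_qvel(): joint speeds.
- status.read_effort(): joint torques, N m.
- status.read_eef_pos(): TCP position.
- status.read_tcp_rot(): TCP orientation.
- status.read_contact_force(): force on the tool from outside, world axes, zero at the start.
- status.read_torque(): the same for the moment, N m.
- status.read_grip_width(): finger opening in m.
Only numpy, scipy, OpenCV 4.12 (cv2) and the standard library are available. Lean on these libraries where they do the work, as an engineer would, in place of code of your own. Each camera call takes 0.05 s, during which the arm holds its last target.

## Working session

There is one attempt and no reset: what is moved stays moved. The work goes in short steps, each a Python script; the robot and the scene stay as the last script left them, time stands still between calls to the robot, and variables do not carry over. Pictures are saved under pics/ and viewed, and the job is handed in when it is done.

```bash
mkdir -p pics; ls; python3 - <<'E'
from station import robot, kin, viewer, status
import cv2
for n in ["side","top","wrist"]:
    im=viewer.capture(n); cv2.imwrite(f"pics/{n}0.png",im[:,:,::-1])
    print(n,viewer.camera_params(n))
print(status.read_time(),status.read_eef_pos(),status.read_tcp_rot(),status.read_contact_force())
E
```

```text
pics
side {'mtx': array([[623.47697917,   0.        , 319.18090482],
       [  0.        , 623.47697917, 238.60328434],
       [  0.        ,   0.        ,   1.        ]]), 'origin': array([ 0.59339184, -1.0191043 ,  1.12619496]), 'orientation': array([-2.40037252, -0.13470407,  0.0769584 ])}
top {'mtx': array([[503.99155481,   0.        , 313.70886498],
       [  0.        , 503.99155481, 239.07144051],
       [  0.        ,   0.        ,   1.        ]]), 'origin': array([ 0.39445634, -0.09424489,  1.28083181]), 'orientation': array([-2.19450318,  2.19145962, -0.05885324])}
wrist {'mtx': array([[425.02939012,   0.        , 317.64366276],
       [  0.        , 425.02939012, 232.58866927],
       [  0.        ,   0.        ,   1.        ]]), 'T_tool_cam': array([[-1.08063487e-03,  9.63060783e-01,  2.69281935e-01,
        -7.48739219e-02],
       [ 1.68722690e-04, -2.69281913e-01,  9.63061381e-01,
        -1.64964827e-01],
       [ 9.99999402e-01,  1.08615168e-03,  1.28505217e-04,
        -4.42306858e-05],
       [ 0.00000000e+00,  0.00000000e+00,  0.00000000e+00,
         1.00000000e+00]])}
0.15 [ 0.30488788 -0.6020367   0.21809716] [-0.46827872  1.96131804 -1.9595488 ] [-0.86048231 -0.02322984 -0.59507469]
```

View pics/top0.png

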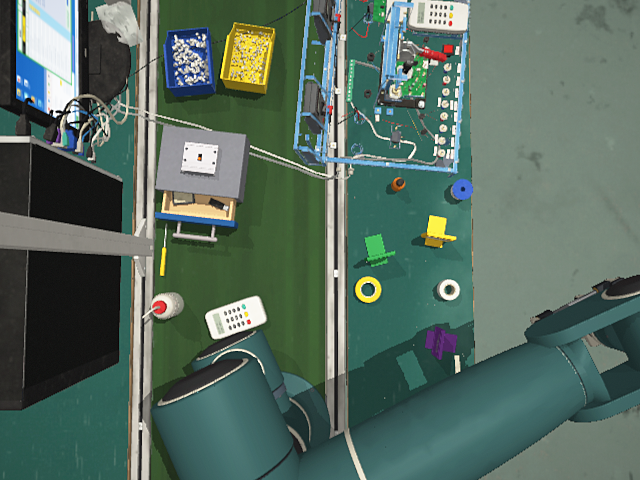

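View pics/side0.png

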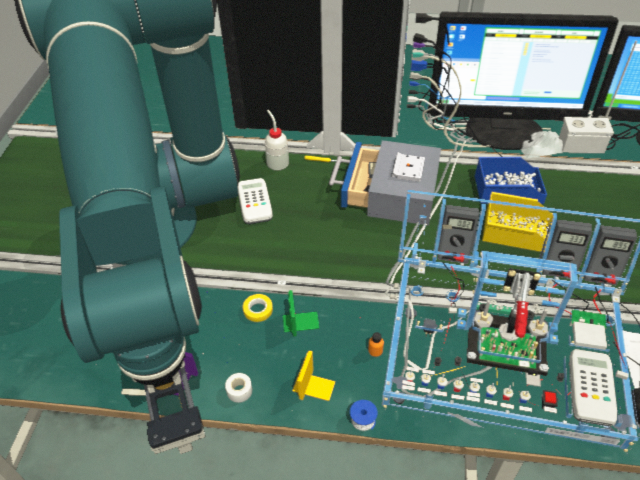

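View pics/wrist0.png

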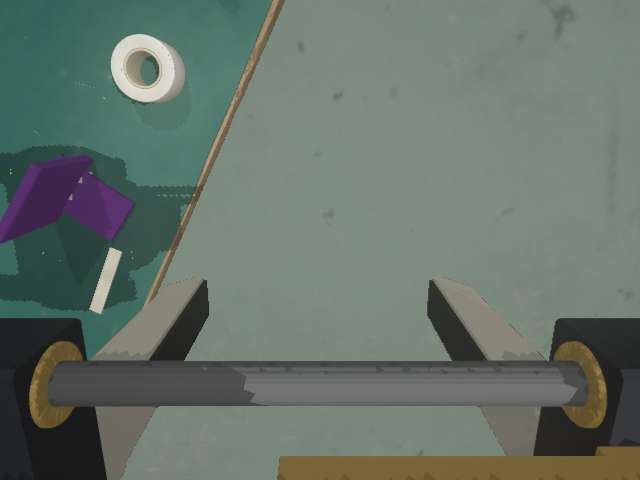

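Top view: the grey unit is around (203,165) with its drawer open towards (195,235). The yellow holder is at (437,232), the green one at (376,250) and the purple look-alike at (440,343). I'll zoom in for exact pixels.

```bash
cat > h.py <<'E'
import numpy as np, cv2
from scipy.spatial.transform import Rotation as R
from station import robot, kin, viewer, status
def cam(n):
    p=viewer.camera_params(n)
    if n=="wrist":
        T=p["T_tool_cam"]; Rt=R.from_rotvec(status.read_tcp_rot()).as_matrix()
        return p["mtx"],np.array(status.read_eef_pos())+Rt@T[:3,3],Rt@T[:3,:3]
    return p["mtx"],np.array(p["origin"]),R.from_rotvec(p["orientation"]).as_matrix()
def unproj(c,uv,z):
    K,o,Rm=c; d=Rm@np.linalg.solve(K,[uv[0],uv[1],1.]); return o+d*(z-o[2])/d[2]
def proj(c,P):
    K,o,Rm=c; q=K@(Rm.T@(np.asarray(P,float)-o)); return q[:2]/q[2]
def save(n,im): cv2.imwrite(f"pics/{n}.png",im[:,:,::-1])
E
python3 - <<'E'
import cv2
im=cv2.imread("pics/top0.png")
a=cv2.resize(im[110:260,145:265],None,fx=5,fy=4.0 and 5,interpolation=cv2.INTER_CUBIC)[:,:]
a=cv2.resize(a,(480,600));cv2.imwrite("pics/kz.png",a)  # x4 from (145,110)
b=cv2.resize(im[170:290,340:490],None,fx=5,fy=5,interpolation=cv2.INTER_CUBIC);cv2.imwrite("pics/hz.png",b)
im=cv2.imread("pics/side0.png")
b=cv2.resize(im[290:440,225:395],None,fx=4,fy=4,interpolation=cv2.INTER_CUBIC);cv2.imwrite("pics/shz.png",b)
b=cv2.resize(im[130:230,310:460],None,fx=5,fy=5,interpolation=cv2.INTER_CUBIC);cv2.imwrite("pics/skz.png",b)
E
```

```text
(no output)
```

View pics/kz.png

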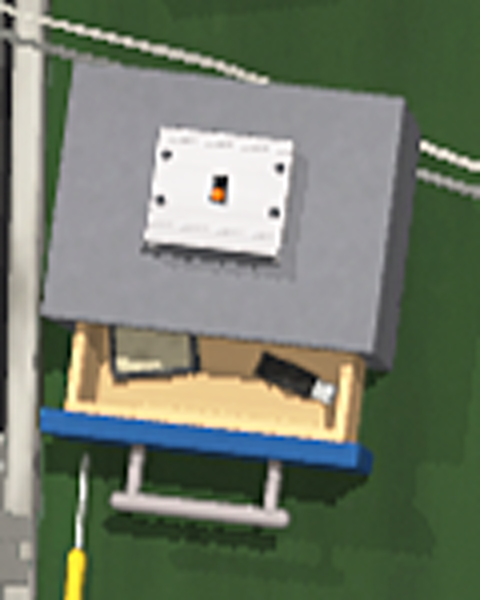

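View pics/hz.png

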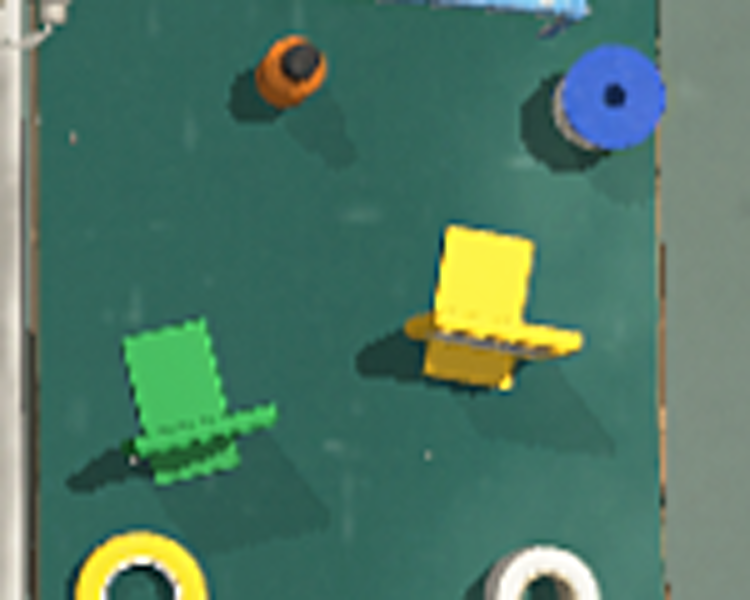

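View pics/skz.png

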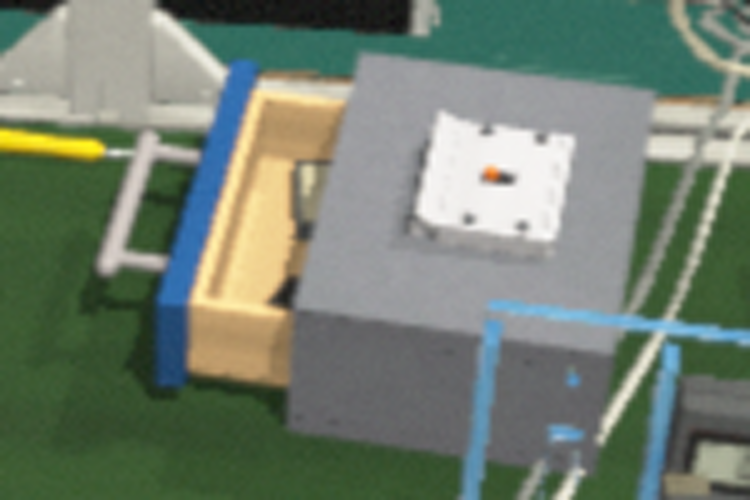

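View pics/shz.png

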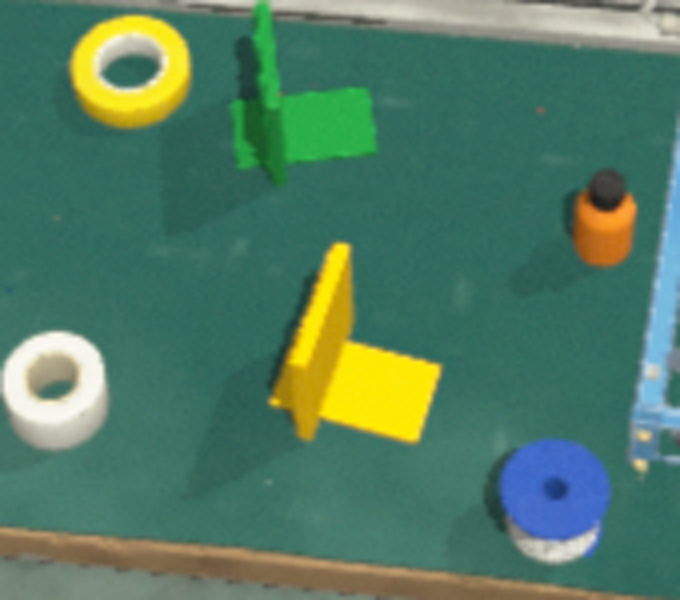

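```bash
cat > fit.py <<'E'
from h import *
from scipy.optimize import least_squares
T=cam("top");S=cam("side")
def t4(u,v): return (145+u/4,110+v/4)
def fit(obs,x0):
    def f(p):
        c,s=np.cos(p[2]),np.sin(p[2]); r=[]
        for C,uv,P in obs:
            W=[p[0]+c*P[0]-s*P[1],p[1]+s*P[0]+c*P[1],P[2]]
            r+=list(proj(C,W)-uv)
        return np.array(r)
    q=least_squares(f,x0); return q.x,np.round(f(q.x).reshape(-1,2),1)
ko=[(T,t4(73,65),(.085,.1,.085)),(T,t4(405,98),(.085,-.1,.085)),(T,t4(43,315),(-.07,.1,.085)),(T,t4(378,355),(-.07,-.1,.085))]
s5=lambda u,v:(310+u/5,130+v/5)
ks=[(S,s5(362,55),(-.07,.1,.085)),(S,s5(653,92),(.085,.1,.085)),(S,s5(612,352),(.085,-.1,.085)),(S,s5(296,310),(-.07,-.1,.085))]
for o in (ko,ks,ko+ks):
    x,r=fit(o,[.65,.2,0]);print(x.round(4),r.tolist())
k=x
a=unproj(T,t4(112,500),.047);b=unproj(T,t4(288,520),.047);m=(a+b)/2
d=m[:2]-k[:2];c,s=np.cos(k[2]),np.sin(k[2])
print("handle",m,np.linalg.norm(a-b),"kit frame",c*d[0]+s*d[1],-s*d[0]+c*d[1])
t5=lambda u,v:(340+u/5,170+v/5); s4=lambda u,v:(225+u/4,290+v/4)
ho=[(T,t5(447,227),(.054,.022,.005)),(T,t5(534,240),(.054,-.022,.005)),(T,t5(424,377),(-.022,.022,.005)),(T,t5(510,390),(-.022,-.022,.005)),(T,t5(406,322),(0,.035,.075)),(T,t5(582,340),(0,-.035,.075))]
hs=[(S,s4(441,366),(.054,.022,.005)),(S,s4(418,441),(.054,-.022,.005))]
for o in (ho,hs,ho+hs):
    x,r=fit(o,[.45,-.3,0]);print(x.round(4),r.tolist())
E
python3 fit.py
```

```text
[ 0.6375  0.1781 -0.1044] [[0.5, -0.3], [0.0, 0.0], [0.1, 0.8], [-0.6, -0.5]]
[ 0.6434  0.1766 -0.107 ] [[-0.6, -0.5], [0.5, -0.2], [0.6, 0.6], [-0.5, -0.2]]
[ 0.6404  0.1776 -0.1049] [[0.7, -1.5], [0.2, -1.1], [0.3, -0.5], [-0.4, -1.6], [-1.8, -0.8], [-0.7, -0.6], [-0.6, 0.2], [-1.7, -0.5]]
handle [0.46572465 0.19853615 0.047     ] 0.1088148461707782 kit frame -0.17587482279528596 0.0024974862710257055
[ 0.468  -0.397  -0.1591] [[-1.0, 0.2], [-1.3, 0.3], [-0.9, -0.3], [-0.9, -0.2], [5.1, -0.5], [-1.2, 0.5]]
[ 0.4736 -0.4025 -0.164 ] [[0.1, -0.3], [-0.1, 0.2]]
[ 0.47   -0.3983 -0.1808] [[-0.1, -0.7], [-0.4, -0.2], [-0.6, -1.3], [-0.6, -0.8], [5.6, -1.7], [-0.8, 0.0], [-1.5, -1.9], [-2.0, -1.6]]
```

```bash
cat >> h.py <<'E'
KIT=np.array([.6404,.1776,-.1049])
def ori(zdir_yaw):
    z=np.array([np.cos(zdir_yaw),np.sin(zdir_yaw),0]);y=np.array([0,0,-1.]);x=np.cross(y,z)
    return R.from_matrix(np.c_[x,y,z]).as_rotvec()
def k2w(x,y,z,k=None):
    k=KIT if k is None else k
    c,s=np.cos(k[2]),np.sin(k[2]); return np.array([k[0]+c*x-s*y,k[1]+s*x+c*y,z])
def w2k(P,k=None):
    k=KIT if k is None else k
    c,s=np.cos(k[2]),np.sin(k[2]); d=np.asarray(P)[:2]-k[:2]; return np.array([c*d[0]+s*d[1],-s*d[0]+c*d[1],P[2]])
E
python3 - <<'E'
from h import *
print(R.from_rotvec(status.read_tcp_rot()).as_matrix().round(2))
hy=-.162
for a in (KIT[2]+np.pi/2,KIT[2]-np.pi/2): print("push",kin.solve_ik(k2w(-.235,.0,.03),ori(a)),kin.solve_ik(k2w(-.12,.0,.03),ori(a)))
for f in (0,np.pi):
    print("grip",kin.solve_ik([.47,-.4,.031],ori(hy+f))); print("ins",kin.solve_ik(k2w(-.04,0,.116),ori(KIT[2]+f)))
E
```

```text
[[-0.89 -0.    0.45]
 [-0.45  0.   -0.89]
 [-0.   -1.   -0.  ]]
push [ 4.05229597e-01 -2.65271559e-01  2.11469113e+00 -4.44089210e-16
  1.29217309e+00 -1.06066673e+00] [ 3.03948902e-01 -2.77185922e-02  1.90501645e+00 -8.88178420e-16
  1.26429479e+00 -1.16194743e+00]
push [ 0.4052296  -0.26527156  2.11469113  0.          1.29217309  2.08092592] [ 0.3039489  -0.02771859  1.90501645  0.          1.26429479  1.97964523]
grip [-7.46440676e-01  1.05163685e-01  1.76620922e+00 -4.44089210e-16
  1.27021975e+00 -5.84440676e-01]
ins [ 2.53255697e-01  5.93936389e-02  1.66964647e+00 -4.44089210e-16
  1.41255254e+00  3.58155697e-01]
grip [-7.46440676e-01  1.05163685e-01  1.76620922e+00 -4.44089210e-16
  1.27021975e+00  2.55715198e+00]
ins [ 0.2532557   0.05939364  1.66964647  0.          1.41255254 -2.78343696]
```

```bash
python3 - <<'E'
from h import *
o=ori(KIT[2]+np.pi/2)
p=np.array(status.read_eef_pos())
robot.grab()
robot.reach([.42,-.2,.30],ori(KIT[2]+np.pi/2-.8))
robot.reach(k2w(-.245,0.0,.2),o)
robot.move_straight(k2w(-.245,0,.03),speed=.12)
print(status.read_time(),status.read_contact_force(),status.read_grip_width())
save("wr1",viewer.capture("wrist"));save("top1",viewer.capture("top"))
r=robot.move_straight(k2w(-.112,0,.03),speed=.05,f_stop=14)
q=np.array(status.read_eef_pos())
print(r,w2k(q),status.read_time(),status.read_contact_force())
robot.dwell(.3)
q=np.array(status.read_eef_pos());print(w2k(q),status.read_contact_force())
save("wr2",viewer.capture("wrist"));save("top2",viewer.capture("top"));save("side2",viewer.capture("side"))
E
```

```text
6.2667 [0.54156404 0.08961119 0.18844131] 0.0006171854335858349
True [-0.13427448 -0.0001823   0.02940162] 8.325 [-4.21054918  1.1206107   4.11794009]
[-0.13434511 -0.00029533  0.02927873] [-1.22970301  0.63545745  0.8676286 ]
```

```bash
python3 - <<'E'
import cv2,numpy as np
im=cv2.imread("pics/top2.png");s=cv2.imread("pics/side2.png")
a=cv2.resize(im[100:260,140:290],None,fx=2.6,fy=3,interpolation=cv2.INTER_CUBIC)
b=cv2.resize(s[130:240,310:460],(390,330))
c=np.zeros((480,790,3),np.uint8);c[:480,:390]=a[:480,:390];c[:330,395:785]=b;cv2.imwrite("pics/c2.png",c)
E
```

```text
(no output)
```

View pics/c2.png

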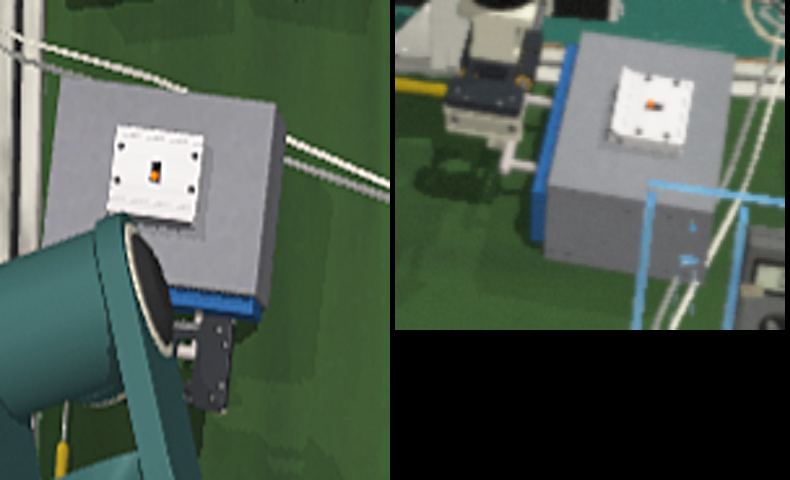

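View pics/wr2.png

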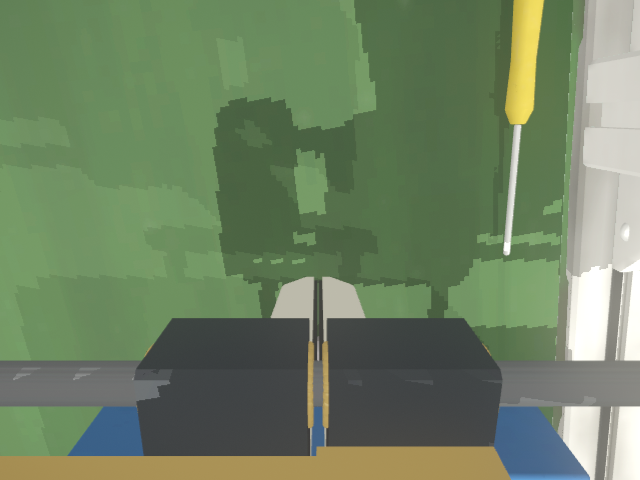

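The drawer front is flush with the unit, and the stop position (kit x = -134 mm) matches the handle being home. Next I'll back off and view the lip from above with the wrist camera.

```bash
python3 - <<'E'
from h import *
o=ori(KIT[2]+np.pi/2)
robot.move_straight(k2w(-.175,0,.03),speed=.1)
robot.move_straight(k2w(-.175,0,.25),speed=.25)
robot.reach(k2w(.05,0,.30),o)
robot.dwell(.2)
C=cam("wrist"); im=viewer.capture("wrist"); save("wr3",im)
np.savez("c3.npz",K=C[0],o=C[1],R=C[2])
save("top3",viewer.capture("top"))
print(status.read_time(),status.read_eef_pos())
for P in [(.085,.1,.085),(.085,-.1,.085),(-.07,.1,.085),(-.07,-.1,.085),(-.022,.04,.104),(-.022,-.04,.104),(.042,.04,.104),(.042,-.04,.104)]: print(P,proj(C,k2w(*P)))
E
```

```text
11.5833 [0.68951458 0.17264632 0.30064269]
(0.085, 0.1, 0.085) [424.0655231  236.81970254]
(0.085, -0.1, 0.085) [209.63086048 236.50030057]
(-0.07, 0.1, 0.085) [436.96064551  58.4610538 ]
(-0.07, -0.1, 0.085) [197.17955255  58.00101776]
(-0.022, 0.04, 0.104) [365.68990399 118.16330768]
(-0.022, -0.04, 0.104) [268.31742497 117.99050481]
(0.042, 0.04, 0.104) [363.29428189 195.01324643]
(0.042, -0.04, 0.104) [270.51870269 194.86574899]
```

View pics/wr3.png

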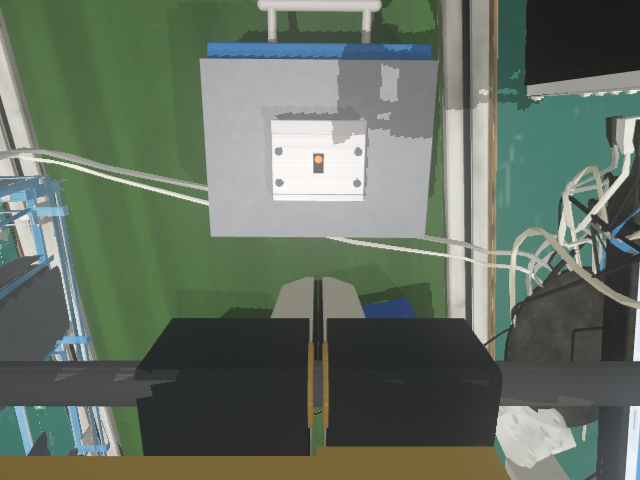

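```bash
cat >> fit.py <<'E'
d=np.load("c3.npz");W=(d["K"],d["o"],d["R"])
kw=[(W,(211,237),(.085,-.1,.085)),(W,(425,237),(.085,.1,.085)),(W,(438,59.5),(-.07,.1,.085)),(W,(200,60),(-.07,-.1,.085))]
for o in (kw,kw+ko,kw+ko+ks):
    x,r=fit(o,[.65,.2,0]);print("KIT",x.round(4),r.tolist())
E
python3 fit.py | grep KIT
python3 - <<'E'
from h import *
# look at the holder from above, then grasp: view pose
hy=-.162; h=np.array([.470,-.400])
robot.let_go()
robot.reach([.45,-.2,.30],ori(hy+.0))
# camera is on +y side at .075 (looking toward -y)
robot.reach([h[0],h[1]-.06,.25],ori(hy))
robot.dwell(.2)
C=cam("wrist"); im=viewer.capture("wrist"); save("wr4",im); np.savez("c4.npz",K=C[0],o=C[1],R=C[2])
print(status.read_time(),status.read_eef_pos(),status.read_grip_width())
for P in [(.054,.022,.005),(.054,-.022,.005),(-.022,.022,.005),(0,.035,.075),(0,-.035,.075)]: print(P,proj(C,k2w(*P,k=np.array([*h,hy]))))
E
```

```text
KIT [ 0.6414  0.1789 -0.1043] [[0.2, 0.5], [0.5, 0.7], [0.5, 0.0], [-1.1, -0.8]]
KIT [ 0.641   0.1788 -0.1043] [[0.0, 0.0], [0.4, 0.2], [0.4, -0.5], [-1.3, -1.3], [0.2, -1.8], [-0.3, -1.4], [-0.2, -0.7], [-0.8, -1.9]]
KIT [ 0.6412  0.1787 -0.1045] [[-0.0, 0.3], [0.3, 0.5], [0.2, -0.2], [-1.4, -1.0], [0.2, -1.9], [-0.2, -1.5], [-0.2, -0.8], [-0.8, -2.0], [-1.5, -1.0], [-0.4, -0.8], [-0.2, -0.1], [-1.3, -0.8]]
15.9667 [ 0.47042788 -0.45911185  0.25086505] 0.09290852823030547
(0.054, 0.022, 0.005) [364.80070341 107.87181192]
(0.054, -0.022, 0.005) [363.30746023 155.84473543]
(-0.022, 0.022, 0.005) [282.87790518 107.65818801]
(0, 0.035, 0.075) [304.32837882  88.72038736]
(0, -0.035, 0.075) [304.84728858 180.3681892 ]
```

View pics/wr4.png

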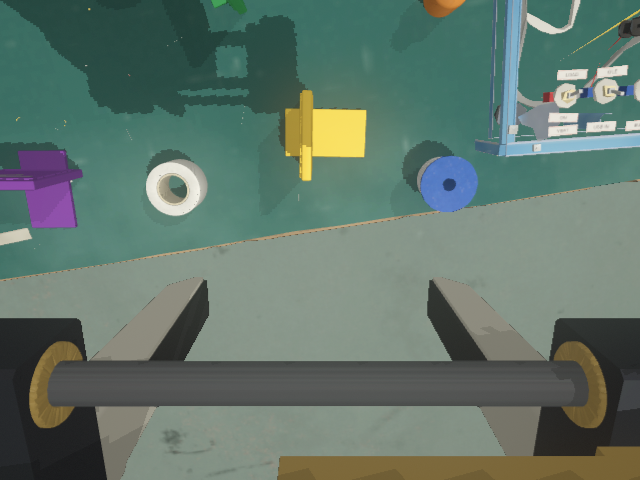

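```bash
sed -i 's/^KIT=.*/KIT=np.array([.6412,.1788,-.1044])/' h.py; python3 - <<'E'
from h import *
hy=-.162; h=np.array([.4714,-.4015]); o=ori(hy)
robot.reach([*h,.16],o)
print(robot.move_straight([*h,.031],speed=.08,f_stop=15),status.read_eef_pos())
robot.grab()
print(status.read_grip_width(),status.read_contact_force())
robot.move_straight([*h,.20],speed=.12)
robot.dwell(.2)
print(status.read_grip_width(),status.read_contact_force())
save("wr5",viewer.capture("wrist"));save("side5",viewer.capture("side"))
print(status.read_time(),status.read_eef_pos())
E
```

```text
False [ 0.47159896 -0.40165967  0.03151155]
0.007781301832431496 [-0.39646941 -0.63301136  0.23411212]
0.007937980646851353 [ 0.26427016  1.00315466 -0.99741327]
21.375 [ 0.47136169 -0.40148489  0.1998098 ]
```

View pics/wr5.png

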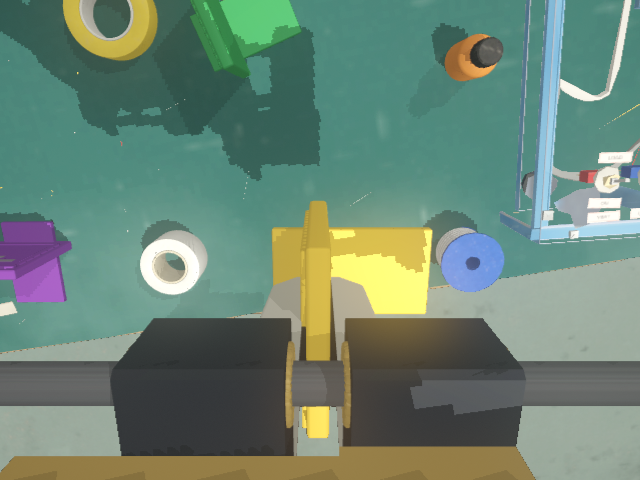

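View pics/side5.png

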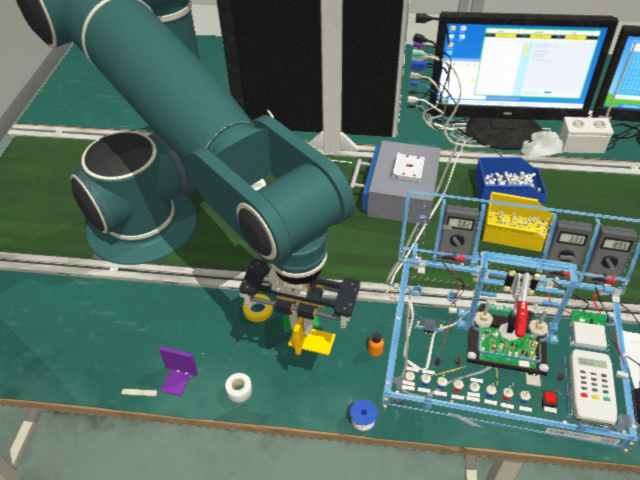

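```bash
python3 - <<'E'
from h import *
p=viewer.camera_params("wrist");T=p["T_tool_cam"];C=(p["mtx"],T[:3,3],T[:3,:3])
for P in [(-.022,.026,.054),(.022,.026,.054),(-.022,.026,-.022),(-.035,-.044,.004),(-.035,-.044,-.004),(.035,-.044,0)]: print(P,proj(C,P).round(1))
E
```

```text
(-0.022, 0.026, 0.054) [433.2 231.7]
(0.022, 0.026, 0.054) [426.6 317.5]
(-0.022, 0.026, -0.022) [270.2 231.5]
(-0.035, -0.044, 0.004) [330.7 252.1]
(-0.035, -0.044, -0.004) [304.  252.1]
(0.035, -0.044, 0) [317.1 445.7]
```

Tongue tip at (432,228)/(428,314) in the wrist view, so the holder is held level and about 1.7 mm towards +y of the TCP. I'll carry it to the unit.

```bash
python3 - <<'E'
from h import *
o=ori(KIT[2]); Y=-.001
robot.move_straight([.45,-.38,.28],speed=.25)
robot.reach([.45,-.05,.28],o)
robot.reach(k2w(-.125,Y,.22),o)
robot.move_straight(k2w(-.125,Y,.1185),speed=.12)
robot.dwell(.2)
print(status.read_time(),w2k(status.read_eef_pos()),status.read_grip_width())
C=cam("wrist");save("wr6",viewer.capture("wrist"));save("side6",viewer.capture("side"));save("top6",viewer.capture("top"))
for P in [(-.022,.04,.104),(-.022,-.04,.104),(.042,.04,.104)]: print(P,proj(C,k2w(*P)).round(1))
E
```

```text
25.3167 [-0.12474762 -0.00088444  0.11919129] 0.007782663501649818
(-0.022, 0.04, 0.104) [556.3 196.1]
(-0.022, -0.04, 0.104) [531.  360.2]
(0.042, 0.04, 0.104) [704.9 196.2]
```

View pics/wr6.png

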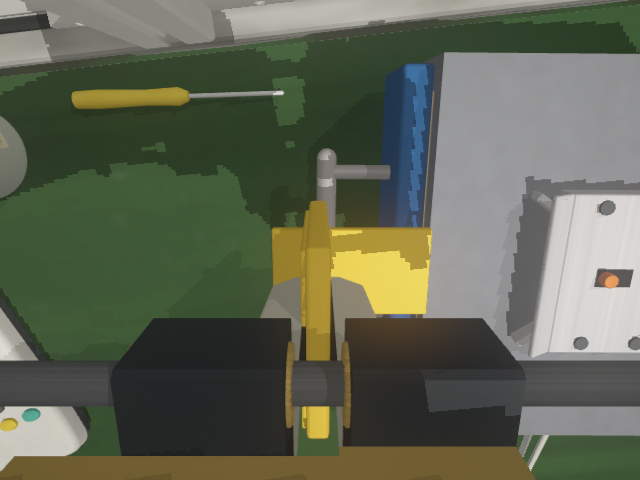

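View pics/side6.png

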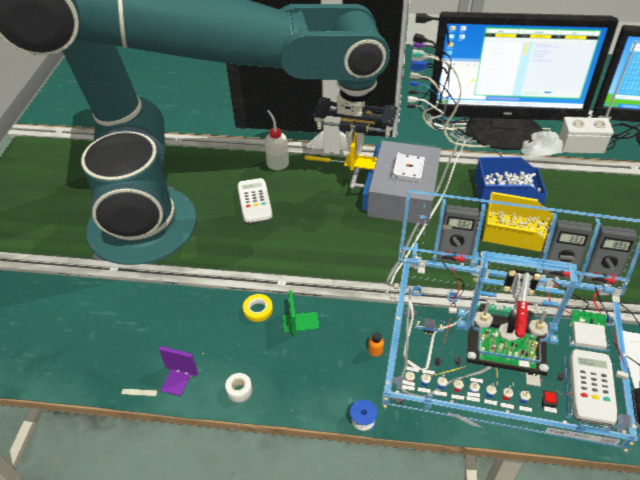

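```bash
python3 - <<'E'
from h import *
C=cam("wrist")
for n,uv,z in [("tip L",(431.5,228),.0925),("tip R",(427.5,314),.0925),("base L",(272.5,228),.0925),("pin",(610,281),.106),("lipfrontL",(555,193),.104),("lipfrontR",(531,356),.104),("screwL",(607,208),.105),("screwR",(581,343),.105),("topfrontL",(445,53),.085)]:
    print(n,w2k(unproj(C,uv,z)).round(4))
E
```

```text
tip L [-0.0717  0.0227  0.0925]
tip R [-0.0705 -0.0212  0.0925]
base L [-0.1458  0.0227  0.0925]
pin [0.0064 0.0018 0.106 ]
lipfrontL [-0.0232  0.0414  0.104 ]
lipfrontR [-0.0227 -0.0375  0.104 ]
screwL [-0.0004  0.035   0.105 ]
screwR [-0.0007 -0.0299  0.105 ]
topfrontL [-0.0695  0.0994  0.085 ]
```

The tongue sits about 1 mm right of the lip centre, so I'll shift +1 mm and insert.

```bash
python3 - <<'E'
from h import *
Y=.0002
robot.move_straight(k2w(-.122,Y,.1182),speed=.03)
f0=np.array(status.read_contact_force())
r=robot.move_straight(k2w(-.065,Y,.1182),speed=.04,f_stop=10)
print(r,w2k(status.read_eef_pos()).round(4),np.array(status.read_contact_force())-f0,status.read_torque())
if not r:
    r=robot.move_straight(k2w(-.036,Y,.1182),speed=.025,f_stop=13)
    print(r,w2k(status.read_eef_pos()).round(4),np.array(status.read_contact_force())-f0,status.read_torque())
robot.dwell(.3)
print(status.read_time(),w2k(status.read_eef_pos()).round(4),np.array(status.read_contact_force())-f0,status.read_grip_width())
save("wr7",viewer.capture("wrist"));save("side7",viewer.capture("side"));save("top7",viewer.capture("top"))
E
```

```text
False [-0.0651  0.0002  0.1182] [-0.06130568 -0.15788597  0.1314443 ] [-0.02441483 -0.01941865 -0.02004201]
True [-0.0406  0.0002  0.1177] [-4.7357992   0.06135937  2.96544512] [ 0.08792481  1.15736581 -0.02244929]
28.5417 [-0.0409  0.0002  0.1173] [-6.80046871  0.29873352  2.7852714 ] 0.007643921049587304
```

View pics/wr7.png

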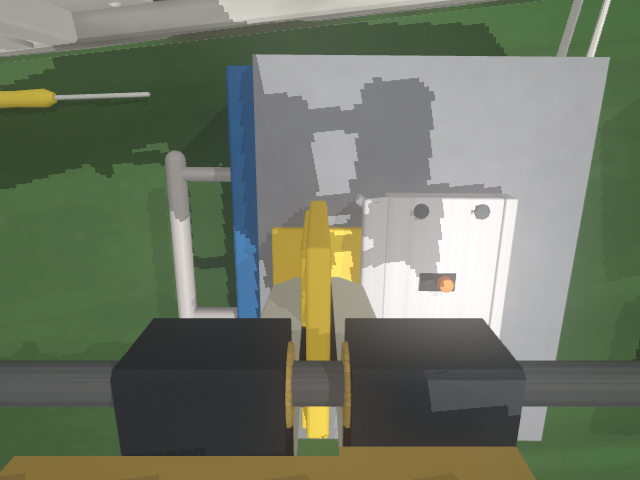

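```bash
python3 - <<'E'
import cv2
s=cv2.imread("pics/side7.png");cv2.imwrite("pics/s7z.png",cv2.resize(s[90:230,310:460],None,fx=4,fy=4,interpolation=cv2.INTER_CUBIC))
E
```

```text
(no output)
```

View pics/s7z.png

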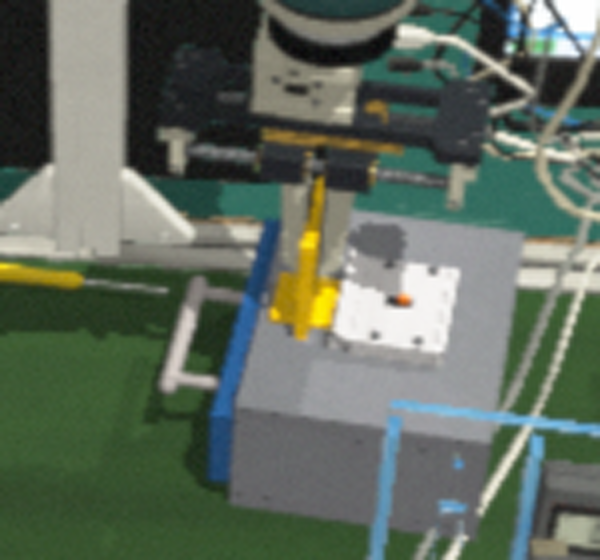

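Pin centre (446,285) is near the rear of the slot (419–456), and the force is 6.8 N. I'll press a little further for margin and confirm a rigid stop.

```bash
python3 - <<'E'
from h import *
for i in range(2):
    r=robot.move_straight(k2w(-.0396+.0007*i,.0002,.1178),speed=.01,f_stop=8)
    robot.dwell(.4)
    print(r,status.read_time(),w2k(status.read_eef_pos()).round(4),status.read_contact_force().round(2),status.read_grip_width())
    if r: break
robot.dwell(.5)
print(w2k(status.read_eef_pos()).round(4),status.read_contact_force().round(2),status.read_qvel())
im=viewer.capture("wrist")
save("wr8",cv2.resize(im[180:340,240:540],None,fx=2.5,fy=2.5,interpolation=cv2.INTER_CUBIC))
E
```

```text
False 29.35 [-0.0401  0.0002  0.1174] [-5.98  0.4  -0.2 ] 0.00784076649530015
False 30.0 [-0.0399  0.0003  0.1175] [-11.77   0.27   2.98] 0.007707636340761234
[-0.0399  0.0003  0.1175] [-11.79   1.13   3.37] [1.45522134e-06 4.73917753e-04 1.47143102e-03 6.54068007e-04
 9.85504931e-05 7.06342279e-04]
```

View pics/wr8.png

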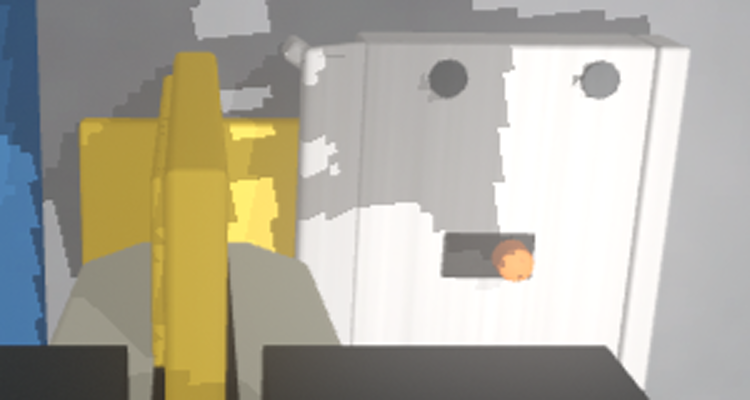

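The pin is at the slot's rear end (513,260 in the crop). The force rose to 11.8 N with almost no further travel, so the bar is on its stop, and the grip is at kit x = -39.9 mm (expected -40). Handing in.

```bash
python3 - <<'E'
from station import robot,status
robot.hand_in(); print(status.read_time())
E
```

```text
the job is handed in; nothing more can be done
the job is handed in; nothing more can be done
```

I closed the drawer, slid the yellow holder's tongue under the lip and pressed the bar fully back. I handed the job in at about 30 s with the gripper still holding and pressing.

**Last checks**
- **Drawer:** the front sits flush with the unit in the pictures, and the push ended in a hard stop at the position expected for home.
- **Bar:** the orange pin is at the rear end of its slot. The push on the bar went from about 6 N to 11.8 N in the last 0.2 mm, so it is on its rigid stop.
- **Holder:** the grip point is at kit x = -39.9 mm (nominal -40 mm), upright, in line with the unit, centred by my measurement to within about 1 mm, and at rest. The finger opening is 7.7 mm on the 8 mm plate.
- **Bystanders:** the side pictures show no sign that they moved; I did not measure them.

**Disagreements:** the cameras differed by 1 to 6 mm on the unit and holder positions. I settled this with close wrist views, which also led to a 1 mm sideways correction before insertion. Hand-in gave no verdict.

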